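Reagent bottles back in their rack by size, smallest by the staining bowl

TASK

Put the four brown glass reagent bottles back in the white rack, one upright in each bay, lined up in order of size: the smallest in the bay nearest the staining bowl, then the next larger each time, the largest at the far end. They are full, so carry them upright, set them down rather than dropping them, and leave the other things on the bench where they are.

Things in the scene. Friction and masses are not known exactly. Their poses are not given: they have to be found in the camera images.
- bottle_30: The smallest of the four brown glass reagent bottles (30 ml), round, with a white paper band and black screw cap: 80 mm high in all, body 33 mm across, cap 22 mm across and 15 mm high (from 65 to 80 mm above the foot). Closed, at most 90 g. Stands loose on the bench. Origin: centre of its underside; z up along the bottle.
- bottle_60: The second smallest of the four brown glass reagent bottles (60 ml), round, with a white paper band and black screw cap: 95 mm high in all, body 39 mm across, cap 22 mm across and 15 mm high (from 80 to 95 mm above the foot). Closed, at most 156 g. Stands loose on the bench. Origin: centre of its underside; z up along the bottle.
- bottle_125: The second largest of the four brown glass reagent bottles (125 ml), round, with a white paper band and black screw cap: 113 mm high in all, body 49 mm across, cap 24 mm across and 15 mm high (from 98 to 113 mm above the foot). Closed, at most 288 g. Stands loose on the bench. Origin: centre of its underside; z up along the bottle.
- bottle_250: The largest of the four brown glass reagent bottles (250 ml), round, with a white paper band and black screw cap: 138 mm high in all, body 61 mm across, cap 26 mm across and 15 mm high (from 123 to 138 mm above the foot). Closed, at most 516 g. Stands loose on the bench. Origin: centre of its underside; z up along the bottle.
- rack: White plastic bottle rack, fixed: a low tray of four equal square bays in a row. 324 mm long (its y), 84 mm deep (its x), walls 30 mm high and 4 mm thick, floor 5 mm thick. Bays are 76 x 76 mm inside, centred at y = -120, -40, 40, 120 mm, x = 0 in its frame. Empty at the start. Origin: centre of its underside on the bench; x points away from the robot, y to the left, within 0.2 rad.
- stain_bowl: The staining bowl, fixed: round red plastic basin, 160 mm across at the rim and 70 mm high, with a steel bridge of two rods over it on which glass slides lie (80 mm high in all). It stands beyond the left or the right end of the rack; a black film dispenser stands beyond the other end. Origin: centre of its underside.
- dropper: Bystander: loose white plastic dropper bottle with a red pointed tip, 30 mm across, 98 mm high, stands among the brown bottles. Origin: centre of its underside.
- petri_dish: Bystander: loose closed glass petri dish, 59 mm across, 15 mm high, lies among the brown bottles. Origin: centre of its underside.
- matchbox: Bystander: loose red matchbox lying flat among the brown bottles, 35 mm (its x) by 54 mm (its y), 15 mm high. Origin: centre of its underside.
- cup: Bystander: loose small sand-coloured stoneware cup, empty, 62 mm across at the rim, 52 mm high, stands beyond the rack. Origin: centre of its underside.
Things that resemble listed ones, but are neither listed nor needed, are in the scene too. Leave any green or yellow look-alike of the bottle_125 alone.

How it is judged (in metres and radians):
At the end, for the whole second after the job is handed in: All four brown bottles stand upright (within 6 degrees) on the rack's floor, each within 30 mm of its bay's centre along and across the rack, foot under 10 mm above the bench, at rest and released; from the staining bowl's end: 30, 60, 125, 250 ml (((world y of stain_bowl above 0 m and y of bottle_30 in the frame of rack between 0.09 and 0.15 m and y of bottle_60 in the frame of rack between 0.01 and 0.07 m and y of bottle_125 in the frame of rack between -0.07 and -0.01 m and y of bottle_250 in the frame of rack between -0.15 and -0.09 m) or (world y of stain_bowl below 0 m and y of bottle_30 in the frame of rack between -0.15 and -0.09 m and y of bottle_60 in the frame of rack between -0.07 and -0.01 m and y of bottle_125 in the frame of rack between 0.01 and 0.07 m and y of bottle_250 in the frame of rack between 0.09 and 0.15 m)) and x of bottle_30 in the frame of rack between -0.03 and 0.03 m and z of each of bottle_30, bottle_60, bottle_125, bottle_250 in the frame of rack below 0.01 m and angle between each of bottle_30, bottle_60, bottle_125, bottle_250's own z axis and vertical below 0.1 rad and linear speed of each of bottle_30, bottle_60, bottle_125, bottle_250 below 0.02 m/s and contact force between the fingers and bottle_30 below 0.1 N and x of bottle_60 in the frame of rack between -0.03 and 0.03 m and contact force between the fingers and bottle_60 below 0.1 N and x of bottle_125 in the frame of rack between -0.03 and 0.03 m and contact force between the fingers and bottle_125 below 0.1 N and x of bottle_250 in the frame of rack between -0.03 and 0.03 m and contact force between the fingers and bottle_250 below 0.1 N); the robot touches nothing.
It fails at once if a brown bottle tips (leans more than about 35 degrees) (angle between any of bottle_30, bottle_60, bottle_125, bottle_250's own z axis and vertical above 0.6 rad).
It fails at once if a brown bottle is dropped: free of the fingers with its foot more than 40 mm above the bench ((height (world z) of bottle_30 above 0.04 m and contact force between the fingers and bottle_30 below 0.02 N) or (height (world z) of bottle_60 above 0.04 m and contact force between the fingers and bottle_60 below 0.02 N) or (height (world z) of bottle_125 above 0.04 m and contact force between the fingers and bottle_125 below 0.02 N) or (height (world z) of bottle_250 above 0.04 m and contact force between the fingers and bottle_250 below 0.02 N)).
It fails at once if the dropper bottle, petri dish, matchbox or cup is shifted by more than 20 mm or knocked over (distance of any of dropper, petri_dish, matchbox, cup from where it was at the start of the episode above 0.02 m or angle between any of dropper, petri_dish, matchbox, cup's own z axis and vertical above 0.5 rad).
It also fails if it takes over 96 s, if anything falls off the work surface, if the arm or the gripper's body presses on something with over 40 N, if the wrist force passes 120 N, or if a joint passes its speed limit or range.

ROBOT

A 6-joint arm with a two-finger parallel gripper is mounted at the origin on the work surface. World frame = base frame: x ahead of the robot, y to its left, z up, the work surface at z = 0. Lengths are in m, angles in degrees, forces in N, time in s.
With the tool pointing down it reaches from about 0.35 to 0.975 m from the base axis. Payload 17.4 kg.
Tool frame: the origin (TCP) lies on the centre line of the jaws, within the pads' length; the fingertips stand 14 mm ahead of it and the grasp point (between the pads) lies 5 mm behind it; z points along the fingers, y is the line along which they close (so a half turn about z gives the same grasp; the last joint's range is limited). The gripper opens to 85 mm and grips with 20 to 120 N. Pads are 22 mm wide; open, the fingers measure 114 mm over their backs; the gripper's body (76 mm by 85 mm) begins 54 mm behind the grasp point. The pads swing forward as they close: fully open they stand 13 mm farther back than shut.
Start: joints at [-77.739, 6.646, 82.598, -0, 90.757, -2.166], TCP at [0.168, -0.654, 0.245] pointing down, gripper open.
Joint ranges: [-162.19, 162.19], [-47.58, 125.68], [4.15, 143.07], [-65.23, 245.23], [0.69, 171.88], [-170.13, 170.13]. Speed limits (degrees/s): [108.29, 108.29, 127.2, 180, 180, 180].

INTERFACE

Orientations are given as [roll, pitch, yaw] about the fixed x, y, z axes, in that order (R = Rz(yaw) Ry(pitch) Rx(roll)).
In Python, from workcell import env gives the robot as it stands.
- The arm moves only by the tool move_tool, called after ">>>" as name(argument=value, ...), one argument or row to a line, values as JSON. Schema: {"type":"object","properties":{"steps":{"type":"array","items":{"type":"object","properties":{"x":{"type":"number"},"y":{"type":"number"},"z":{"type":"number"},"turn":{"type":"number"}},"additionalProperties":false},"minItems":1,"maxItems":20},"aperture":{"type":"number"},"only":{"type":"string"},"quiet":{"type":"boolean"},"lines":{"type":"string"}},"required":["steps"],"additionalProperties":false}. steps is a list of rows, 1 to 20 of them, each an object with the fields x, y, z (the shift in m), turn (a turn about the tool's z in degrees); a field left out counts as zero; each row shifts and turns the commanded pose from where the row before left it, along the tool's axes as they then stand; what a row does not reach is not made up. A row lasts 1/10 s, in which the tool goes at most 0.05 m and 8.59 degrees, less where a joint would pass 70% of its speed; a pose out of reach is approached as far as the arm can. aperture is the finger opening in m, set as the call begins (left out keeps the last). The fingers move at their own pace and stop on an object; the grip force is fixed at half the most. Time passes only in rows, so rows that do not move let the fingers close. The tool returns the time, the measured TCP pose, the force, the opening and the grip force at its end. only (a regular expression) keeps the lines of the reply that match it, lines (a string "A,B") keeps lines A to B, and quiet returns only ok. Input that does not fit is refused with a message, and nothing moves.
- env.state(): the state, without advancing time (a new reading comes with each control period).
- env.snapshot(name): name is "side" or "top"; returns a dict with "img" (384x512x3 uint8, red, green, blue), "z_map" (384x512 float32, m along the optical axis (not along the pixel's ray), 0 where there is no reading), "vfov" (degrees; the focal length in pixels is half the picture's height over the tangent of half this angle, whatever the lens; pixels are square), "cx", "cy" (the principal point, pixels), "T" (4x4, takes a point from camera to world coordinates). Camera axes: x right, y down, z forward; pixel columns grow to the right and rows downward; lengths in m; the calibration is good to about 2 mm. A picture is of the moment at which its call begins.
- env.close_job(): hands the job in; it is judged then, once.
Trained networks look in the newest picture that a camera, given by its name, has taken for a name from the list of things; names that differ only in an ending like _2 or _b are one class to them, and where a whole thing is asked for, a point or a joint stands for the part that bears it (a point fixed in the world has none). Each returns a list of dicts, best first, with "p" (0 to 1); they miss things now and then, are a little off and sometimes report something else, mostly with a low value. They report only what shows in the picture. A call takes as long as a camera call. They do not tell look-alikes from the thing itself.
- env.masks_of(thing, camera): "mask" (384x512 bool, what is visible of it) and "rect" ([centre column, centre row, width, height] in pixels, round what is visible of it).
The state is a dict: "time": time; "joints": joint angles; "dq": joint speeds; "tau": joint torques, N m; "tcp_pos": TCP position; "orientation": TCP orientation; "ft_force": force on the tool from outside, world axes, zero at the start; "wrist_torque": the same for the moment, N m; "grip_width": finger opening in m; "gripper_force": force on a finger pad.
Only numpy, scipy, OpenCV 4.12 (cv2) and the standard library are available. Lean on these libraries where they do the work, as an engineer would, in place of code of your own. Each camera call takes 0.05 s, during which the arm holds its last target. There are 200 camera calls.

## Working session

There is one attempt and no reset: what is moved stays moved. The work goes in short steps, Python scripts to look and compute and a tool call to move; the robot and the scene stay as the last step left them, time stands still between calls to the robot, and variables do not carry over. Pictures are saved under pics/ and viewed, at most 14 in all, crops included, and the job is handed in when it is done.

```bash
mkdir -p pics; ls; python3 - <<'E'
from workcell import env
import cv2
for n in("top","side"):
    s=env.snapshot(n); cv2.imwrite(f"pics/{n}0.png",cv2.resize(s["img"][:,:,::-1],(800,600),interpolation=cv2.INTER_CUBIC)); print(n,s["T"].round(3).tolist(),s["vfov"],s["cx"],s["cy"])
print(env.state())
E
```

```text
pics
top [[-0.005, -0.991, 0.132, 0.442], [-1.0, 0.008, 0.023, -0.005], [-0.023, -0.131, -0.991, 1.186], [0.0, 0.0, 0.0, 1.0]] 50.64439850772912 255.7234029970308 192.01723955238066
side [[-0.827, -0.306, 0.473, -0.143], [-0.563, 0.422, -0.711, 1.095], [0.018, -0.854, -0.521, 0.858], [0.0, 0.0, 0.0, 1.0]] 45.37041680671723 253.78779678785548 188.669681918786
{'time': 0.1, 'joints': array([-7.77391150e+01,  6.67028886e+00,  8.26320521e+01, -1.06587940e-03,
        9.07562069e+01, -2.16617519e+00]), 'dq': array([-0.0432387 , -0.11637515, -0.05232645,  0.0234882 , -0.11707813,
       -0.12057502]), 'tau': array([ 1.43599933e-03, -7.33669353e+01, -6.33791542e+01, -1.99178289e-04,
        5.22141272e-03,  8.70132169e-06]), 'tcp_pos': array([ 0.16812273, -0.6535644 ,  0.24464734]), 'orientation': array([-1.79941454e+02, -1.14794888e-03,  1.44270461e+01]), 'ft_force': array([-0.09406522, -0.07017966,  0.55075649]), 'wrist_torque': array([-0.00033302,  0.03654697, -0.00608169]), 'gripper_force': 0.0, 'grip_width': 0.08521145180297995}
```

View pics/top0.png

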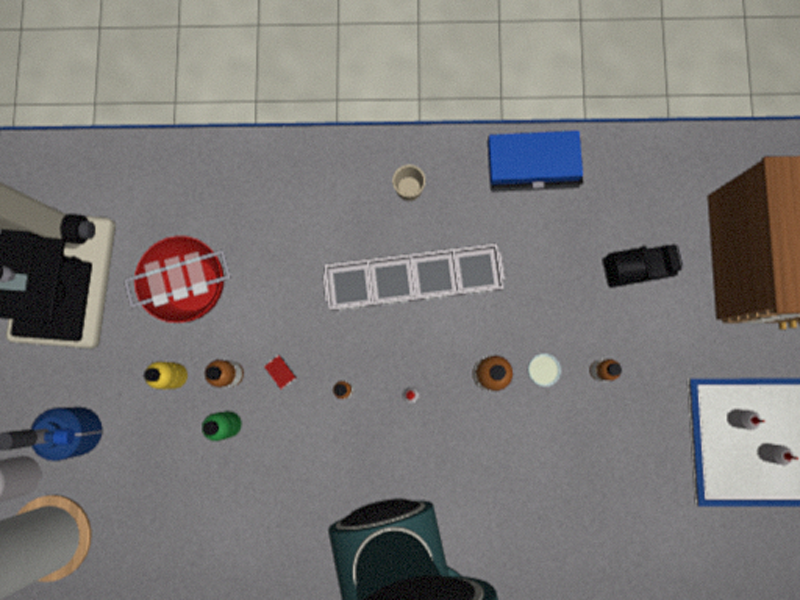

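View pics/side0.png

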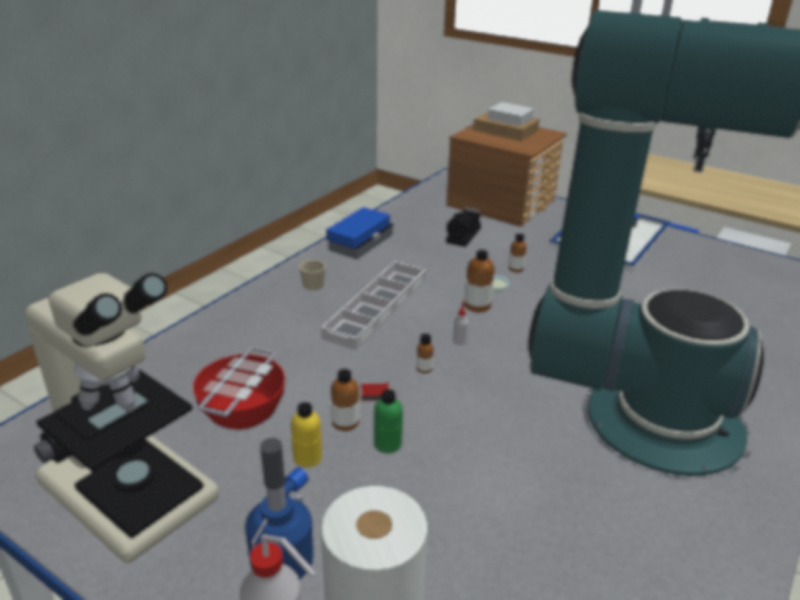

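Top view (800x600 px): the brown bottles are at (222,373) for 125, (342,389) for 30, (494,373) for 250 and (608,370) for 60. Look-alikes are the yellow bottle (165,375) and the green one (220,426). The bowl is on the left (+y) at (180,278), the rack at (415,277), and bystanders are the matchbox (280,371), dropper (410,395), petri dish (545,370) and cup (408,182). The side view agrees. Next I'll measure and check the choice in a crop.

```bash
cat > h.py <<'E'
from workcell import env
import numpy as np, cv2
def cloud(s):
    f=s["img"].shape[0]/2/np.tan(np.radians(s["vfov"]/2)); v,u=np.mgrid[:384,:512]; z=s["z_map"]
    p=np.stack([(u-s["cx"])/f*z,(v-s["cy"])/f*z,z],-1)
    return p@s["T"][:3,:3].T+s["T"][:3,3]
H=dict(bottle_30=.08,bottle_60=.095,bottle_125=.113,bottle_250=.138)
E
python3 - <<'E'
from h import *
for cam in("top","side"):
    s=env.snapshot(cam); P=cloud(s); np.savez(f"{cam}.npz",P=P,img=s["img"])
    if cam=="top": cv2.imwrite("pics/crop.png",cv2.resize(s["img"][150:290,80:420,::-1],(800,330),interpolation=cv2.INTER_CUBIC))
    for n in list(H)+["dropper","petri_dish","matchbox","cup","stain_bowl","rack"]:
        for d in env.masks_of(n,cam):
            if d["p"]<.3: continue
            q=P[d["mask"]&(s["z_map"]>0)]; zt=np.percentile(q[:,2],97); t=q[q[:,2]>zt-.008]
            (c,r)=cv2.minEnclosingCircle(t[:,:2].astype(np.float32))
            print(cam,n,round(d["p"],2),np.round(d["rect"]),"zt %.3f"%zt,"med",np.median(t[:,:2],0).round(3),"circ",np.round(c,3),round(r,3), len(t))
            if n=="rack":
                w=q[(q[:,2]>.02)&(q[:,2]<.04)]; print(cv2.minAreaRect(w[:,:2].astype(np.float32)))
E
```

```text
top bottle_30 0.83 [104. 240.  30.  18.] zt 0.114 med [0.46  0.443] circ [0.459 0.444] 0.012 70
top bottle_30 0.8 [387. 237.  22.  12.] zt 0.096 med [ 0.466 -0.345] circ [ 0.465 -0.346] 0.012 60
top bottle_30 0.7 [314. 237.  26.  26.] zt 0.139 med [ 0.459 -0.141] circ [ 0.46  -0.141] 0.013 84
top bottle_30 0.64 [142. 272.  27.  17.] zt 0.114 med [0.371 0.339] circ [0.37  0.341] 0.012 70
top bottle_30 0.61 [144. 238.  26.  16.] zt 0.114 med [0.462 0.338] circ [0.463 0.339] 0.012 67
top bottle_30 0.5 [223. 250.  16.  12.] zt 0.083 med [0.432 0.125] circ [0.433 0.125] 0.011 49
top bottle_60 0.83 [104. 240.  30.  18.] zt 0.114 med [0.46  0.443] circ [0.459 0.444] 0.012 70
top bottle_60 0.8 [387. 237.  22.  12.] zt 0.096 med [ 0.466 -0.345] circ [ 0.465 -0.346] 0.012 60
top bottle_60 0.7 [314. 237.  26.  26.] zt 0.139 med [ 0.459 -0.141] circ [ 0.46  -0.141] 0.013 84
top bottle_60 0.64 [142. 272.  27.  17.] zt 0.114 med [0.371 0.339] circ [0.37  0.341] 0.012 70
top bottle_60 0.61 [144. 238.  26.  16.] zt 0.114 med [0.462 0.338] circ [0.463 0.339] 0.012 67
top bottle_60 0.5 [223. 250.  16.
[... 4366 characters left out ...]
0.005] 0.007 16
side matchbox 0.67 [239. 249.  14.  11.] zt 0.021 med [0.469 0.249] circ [0.432 0.291] 0.078 142
side cup 0.85 [199. 176.  16.  26.] zt 0.055 med [0.822 0.004] circ [0.815 0.004] 0.035 78
side stain_bowl 0.75 [154. 251.  60.  53.] zt 0.081 med [0.632 0.428] circ [0.633 0.423] 0.094 713
side stain_bowl 0.55 [239. 250.  16.  12.] zt 0.021 med [0.471 0.25 ] circ [0.434 0.293] 0.078 139
side stain_bowl 0.48 [222. 256.  18.  44.] zt 0.114 med [0.463 0.342] circ [0.464 0.34 ] 0.013 61
side rack 0.95 [238. 195.  64.  59.] zt 0.033 med [0.638 0.02 ] circ [0.65  0.001] 0.17 470
((0.64109867811203, -0.00045999884605407715), (0.08975079655647278, 0.3344065546989441), 6.6140031814575195)
```

View pics/crop.png

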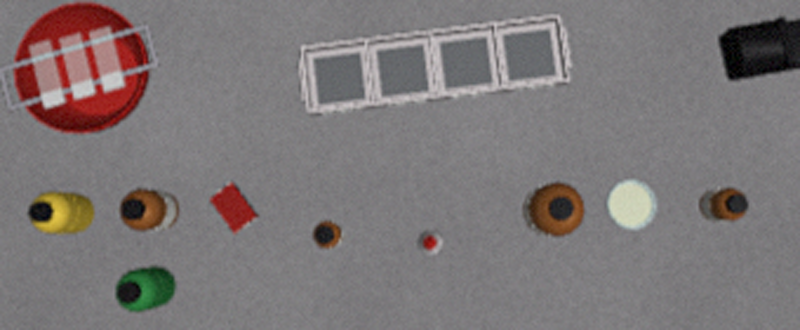

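The crop confirms it: black-capped brown bottles at crop px (135,209), (327,235), (557,208) and (735,205), with heights .114, .083, .139 and .096. Yellow (62,212) and green (145,288) are excluded. Next I'll measure the bottle profiles to choose grasp heights.

```bash
python3 - <<'E'
from h import *
C=dict(bottle_30=(.434,.126),bottle_60=(.466,-.342),bottle_125=(.463,.340),bottle_250=(.461,-.139))
for n,c in C.items():
  for cam in("top","side"):
    P=np.load(cam+".npz")["P"].reshape(-1,3); r=np.hypot(*(P[:,:2]-c).T); q=(r<.04)&(P[:,2]>.025)
    print(n,cam,[(k,int(1000*np.percentile(r[m],80))) for k in range(25,145,7) if (m:=q&(abs(P[:,2]*1000-k)<3.5)).sum()>2])
E
```

```text
bottle_30 top [(32, 17), (46, 17), (53, 15), (60, 14), (74, 11), (81, 9)]
bottle_30 side [(25, 15), (32, 17), (39, 17), (46, 17), (53, 16), (60, 14), (67, 12), (74, 11), (81, 10)]
bottle_60 top [(25, 17), (32, 18), (39, 18), (46, 17), (53, 16), (60, 17), (67, 17), (74, 15), (81, 8), (88, 12), (95, 10)]
bottle_60 side [(25, 17), (32, 18), (39, 17), (46, 18), (53, 19), (60, 17), (67, 17), (74, 16), (81, 11), (88, 13), (95, 11), (102, 7)]
bottle_125 top [(25, 25), (32, 25), (39, 25), (46, 25), (53, 25), (60, 25), (67, 25), (74, 25), (81, 24), (88, 21), (95, 16), (102, 12), (109, 11), (116, 10)]
bottle_125 side [(25, 23), (32, 23), (39, 23), (46, 23), (53, 23), (60, 24), (67, 23), (74, 23), (81, 22), (88, 21), (95, 16), (102, 11), (109, 11), (116, 10)]
bottle_250 top [(32, 29), (39, 29), (46, 29), (60, 29), (67, 29), (74, 28), (81, 29), (88, 29), (95, 30), (102, 29), (109, 27), (116, 21), (123, 16), (130, 11), (137, 11)]
bottle_250 side [(25, 30), (32, 30), (39, 30), (46, 29), (53, 29), (60, 29), (67, 29), (74, 29), (81, 29), (88, 30), (95, 29), (102, 28), (109, 28), (116, 24), (123, 14), (130, 11), (137, 12), (144, 10)]
```

```bash
cat >> h.py <<'E'
from scipy.spatial.transform import Rotation as Ro
A=np.radians(6.7); RC=np.array([.640,-.002])
def bay(y): return RC+y*np.array([-np.sin(A),np.cos(A)])
def delta(name,xy,z):
    s=env.state(); R=Ro.from_euler("xyz",s["orientation"],degrees=True)
    print(name,(R.inv().apply(np.r_[xy,z]-s["tcp_pos"])*1000).round(1))
E
```

>>> move_tool(
  steps=[
    {"turn": -8.23},
    {"turn": -8.23},
    {"turn": -8.23},
    {"turn": -8.23},
    {"turn": -8.23},
    {"turn": -8.23},
    {"turn": -8.23},
    {"turn": -8.23},
    {"turn": -8.23},
    {"turn": -8.23},
    {},
    {},
  ],
  aperture=0.075,
)

```text
time: 2.4
tcp_pos: [0.1682, -0.6537, 0.2453]
orientation: [-180.0, -0.0, 96.5]
ft_force: [0.6, -0.0, -1.0]
grip_width: 0.0753
gripper_force: 0.0
```

```bash
python3 -c "
from h import *
delta('60',(.466,-.342),.2); print(env.state()['orientation'])"
```

```text
60 [276.2 331.1  45.3]
[-1.79999458e+02 -2.81462134e-03  9.64717734e+01]
```

>>> move_tool(
  steps=[
    {"x": 0.023, "y": 0.0276},
    {"x": 0.023, "y": 0.0276},
    {"x": 0.023, "y": 0.0276},
    {"x": 0.023, "y": 0.0276},
    {"x": 0.023, "y": 0.0276},
    {"x": 0.023, "y": 0.0276},
    {"x": 0.023, "y": 0.0276},
    {"x": 0.023, "y": 0.0276},
    {"x": 0.023, "y": 0.0276},
    {"x": 0.023, "y": 0.0276},
    {"x": 0.023, "y": 0.0276, "z": 0.015},
    {"x": 0.023, "y": 0.0276, "z": 0.03},
    {},
    {},
    {},
  ],
  aperture=0.065,
)

```text
time: 3.9
tcp_pos: [0.4646, -0.3416, 0.2014]
orientation: [180.0, 0.1, 96.6]
ft_force: [-0.1, 0.2, 0.5]
grip_width: 0.0653
gripper_force: 0.0
```

```bash
python3 -c "
from h import *
delta('60',(.466,-.342),.053)"
```

```text
60 [ -0.4   1.3 148.4]
```

>>> move_tool(
  steps=[
    {"y": 0.001, "z": 0.025},
    {"z": 0.025},
    {"z": 0.025},
    {"z": 0.02},
    {"z": 0.015},
    {"z": 0.015},
    {"z": 0.013},
    {"z": 0.01},
    {},
    {},
    {},
  ],
)

```text
time: 5.0
tcp_pos: [0.4661, -0.3409, 0.0531]
orientation: [180.0, 0.0, 96.7]
ft_force: [-0.3, -0.2, -0.3]
grip_width: 0.0647
gripper_force: 0.0
```

>>> move_tool(
  steps=[
    {},
    {},
    {},
    {},
    {},
    {},
    {},
    {},
    {},
    {},
  ],
  aperture=0.02,
)

```text
time: 6.0
tcp_pos: [0.4661, -0.3409, 0.0531]
orientation: [180.0, 0.0, 96.7]
ft_force: [-0.3, -0.0, 5.5]
grip_width: 0.0372
gripper_force: 60.4
```

```bash
python3 -c "
from h import *
env.snapshot('side')
s=env.snapshot('side'); cv2.imwrite('pics/g60.png',cv2.resize(s['img'][60:210,230:430,::-1],(800,600),interpolation=cv2.INTER_CUBIC))"
```

```text
(no output)
```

View pics/g60.png

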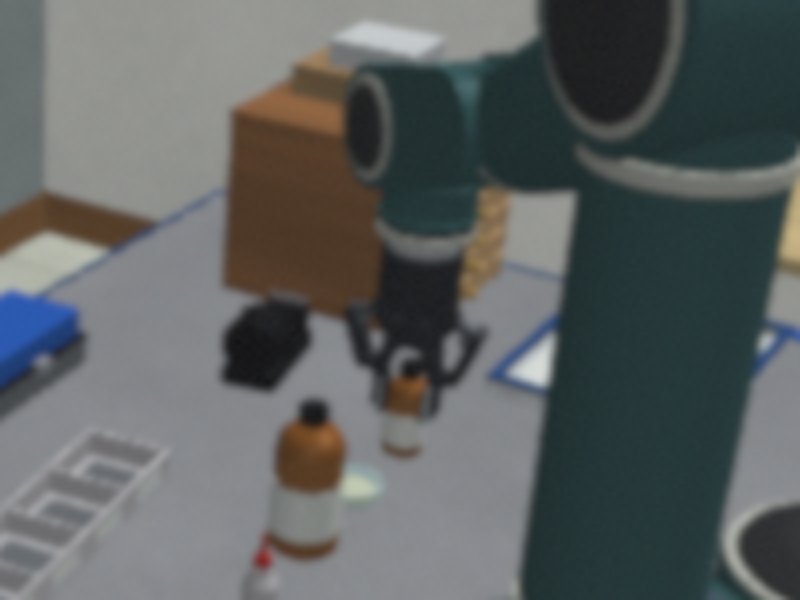

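The 60 ml bottle is held upright by its body, at crop px (405,410). Lifting it.

>>> move_tool(
  steps=[
    {"z": -0.005},
    {"z": -0.01},
    {"z": -0.015},
    {"z": -0.015},
    {"z": -0.015},
    {"z": -0.012},
    {"z": -0.008},
    {},
  ],
)

```text
time: 6.9
tcp_pos: [0.4661, -0.341, 0.1337]
orientation: [179.9, 0.1, 96.7]
ft_force: [0.4, -0.3, -1.6]
grip_width: 0.0372
gripper_force: 60.2
```

```bash
python3 -c "
from h import *
delta('bay40',bay(.04),.064)"
```

```text
bay40 [356.4 212.4  69.5]
```

>>> move_tool(
  steps=[
    {"x": 0.006, "y": 0.004},
    {"x": 0.012, "y": 0.007},
    {"x": 0.02, "y": 0.012},
    {"x": 0.022, "y": 0.013},
    {"x": 0.022, "y": 0.013},
    {"x": 0.022, "y": 0.013},
    {"x": 0.022, "y": 0.013},
    {"x": 0.022, "y": 0.013},
    {"x": 0.022, "y": 0.013},
    {"x": 0.022, "y": 0.013},
    {"x": 0.022, "y": 0.013},
    {"x": 0.022, "y": 0.013},
    {"x": 0.022, "y": 0.013},
    {"x": 0.022, "y": 0.013},
    {"x": 0.022, "y": 0.013},
    {"x": 0.022, "y": 0.013},
    {"x": 0.022, "y": 0.013},
    {"x": 0.016, "y": 0.013},
    {"x": 0.0084, "y": 0.0064},
    {},
  ],
)

```text
time: 8.9
tcp_pos: [0.6455, 0.0545, 0.1318]
orientation: [-180.0, -0.0, 96.8]
ft_force: [-0.2, 0.2, -1.0]
grip_width: 0.037
gripper_force: 60.2
```

>>> move_tool(
  steps=[
    {"z": 0.008},
    {"z": 0.014},
    {"z": 0.016},
    {"z": 0.014},
    {"z": 0.01},
    {"z": 0.005},
    {},
    {},
    {},
  ],
)

```text
time: 9.8
tcp_pos: [0.6456, 0.0535, 0.066]
orientation: [179.9, 0.0, 96.7]
ft_force: [-1.5, -0.7, -1.7]
grip_width: 0.0372
gripper_force: 60.2
```

```bash
python3 -c "
from h import *
delta('bay40',bay(.04),.059)"
```

```text
bay40 [-14.5 -12.    7. ]
```

>>> move_tool(
  steps=[
    {"x": -0.005, "y": -0.004},
    {"x": -0.005, "y": -0.004},
    {"x": -0.0045, "y": -0.004},
    {"z": 0.003},
    {"z": 0.003},
    {"z": 0.001},
    {},
    {},
    {},
  ],
)

```text
time: 10.7
tcp_pos: [0.635, 0.0377, 0.0582]
orientation: [-180.0, -0.0, 96.7]
ft_force: [0.0, 0.1, -1.7]
grip_width: 0.0372
gripper_force: 60.3
```

>>> move_tool(
  steps=[
    {"z": 0.001},
    {},
    {},
  ],
)

```text
time: 11.0
tcp_pos: [0.6352, 0.0377, 0.0581]
orientation: [180.0, -0.0, 96.7]
ft_force: [-3.2, 0.3, 6.9]
grip_width: 0.037
gripper_force: 61.1
```

Contact with the rack floor (6.9 N). Release and rise, then go to bottle_30.

>>> move_tool(
  steps=[
    {},
    {},
    {},
    {},
    {"z": -0.01},
    {"z": -0.02},
    {"z": -0.04},
    {"z": -0.04},
    {"z": -0.03},
    {},
  ],
  aperture=0.062,
)

```text
time: 12.0
tcp_pos: [0.6364, 0.0376, 0.2034]
orientation: [179.6, 0.0, 96.7]
ft_force: [-0.3, -0.1, 0.1]
grip_width: 0.0622
gripper_force: 0.0
```

```bash
python3 -c "
from h import *
delta('30',(.434,.1262),.15);delta('30',(.434,.1262),.041)"
```

```text
30 [ 111.7 -191.    51.9]
30 [ 111.8 -191.8  160.9]
```

>>> move_tool(
  steps=[
    {"x": 0.011, "y": -0.019},
    {"x": 0.011, "y": -0.019},
    {"x": 0.011, "y": -0.019},
    {"x": 0.011, "y": -0.019},
    {"x": 0.011, "y": -0.019},
    {"x": 0.011, "y": -0.019},
    {"x": 0.011, "y": -0.019},
    {"x": 0.011, "y": -0.019},
    {"x": 0.011, "y": -0.019},
    {"x": 0.011, "y": -0.019},
    {"x": 0.002, "y": -0.0015, "z": 0.02},
    {"z": 0.02},
    {},
    {},
  ],
)

```text
time: 13.4
tcp_pos: [0.4316, 0.1264, 0.1577]
orientation: [-180.0, 0.0, 96.7]
ft_force: [0.7, 0.8, 0.3]
grip_width: 0.0618
gripper_force: 0.0
```

```bash
python3 -c "
from h import *
delta('30',(.434,.1262),.041)"
```

```text
30 [ -0.4   2.4 116.7]
```

>>> move_tool(
  steps=[
    {"y": 0.0024, "z": 0.02},
    {"z": 0.025},
    {"z": 0.02},
    {"z": 0.02},
    {"z": 0.015},
    {"z": 0.01},
    {"z": 0.0067},
    {},
    {},
  ],
)

```text
time: 14.3
tcp_pos: [0.4344, 0.1268, 0.0412]
orientation: [180.0, -0.0, 96.7]
ft_force: [0.5, -0.0, 0.4]
grip_width: 0.0621
gripper_force: 0.0
```

>>> move_tool(
  steps=[
    {},
    {},
    {},
    {},
    {},
    {},
    {},
    {},
    {},
    {},
  ],
  aperture=0.02,
)

```text
time: 15.3
tcp_pos: [0.4345, 0.1268, 0.0415]
orientation: [179.9, -0.0, 96.7]
ft_force: [-2.4, -1.0, 7.2]
grip_width: 0.0313
gripper_force: 59.8
```

>>> move_tool(
  steps=[
    {"z": -0.005},
    {"z": -0.01},
    {"z": -0.015},
    {"z": -0.015},
    {"z": -0.015},
    {"z": -0.007},
    {},
  ],
)

```text
time: 16.0
tcp_pos: [0.4346, 0.1268, 0.109]
orientation: [179.9, -0.0, 96.7]
ft_force: [-0.3, 0.9, -0.6]
grip_width: 0.0312
gripper_force: 59.5
```

```bash
python3 -c "
from h import *
delta('bay120',bay(.12),.046)"
```

```text
bay120 [-32.  188.8  63.4]
```

>>> move_tool(
  steps=[
    {"x": -0.001, "y": 0.006},
    {"x": -0.003, "y": 0.011},
    {"x": -0.003, "y": 0.016},
    {"x": -0.003, "y": 0.016},
    {"x": -0.003, "y": 0.016},
    {"x": -0.003, "y": 0.016},
    {"x": -0.003, "y": 0.016},
    {"x": -0.003, "y": 0.016},
    {"x": -0.003, "y": 0.016},
    {"x": -0.003, "y": 0.016},
    {"x": -0.003, "y": 0.016},
    {"x": -0.003, "y": 0.016},
    {"x": -0.001, "y": 0.011},
    {"z": 0.01},
    {"z": 0.014},
    {"z": 0.014},
    {"z": 0.01},
    {"z": 0.006},
    {},
    {},
  ],
)

```text
time: 18.0
tcp_pos: [0.625, 0.114, 0.054]
orientation: [180.0, -0.0, 96.7]
ft_force: [-0.7, 0.2, -0.6]
grip_width: 0.031
gripper_force: 59.5
```

```bash
python3 -c "
from h import *
delta('bay120',bay(.12),.046)"
```

```text
bay120 [3.  1.4 8. ]
```

>>> move_tool(
  steps=[
    {"x": 0.003, "y": 0.001, "z": 0.003},
    {"z": 0.003},
    {"z": 0.002},
    {},
    {},
    {},
  ],
)

```text
time: 18.6
tcp_pos: [0.6258, 0.1172, 0.0465]
orientation: [180.0, -0.0, 96.7]
ft_force: [-3.1, 1.2, 7.9]
grip_width: 0.0313
gripper_force: 60.3
```

>>> move_tool(
  steps=[
    {"z": 0.001},
    {},
    {},
  ],
)

```text
time: 18.9
tcp_pos: [0.6259, 0.1173, 0.0465]
orientation: [179.9, -0.0, 96.7]
ft_force: [-8.6, -0.3, 18.3]
grip_width: 0.0311
gripper_force: 61.3
```

>>> move_tool(
  steps=[
    {"z": -0.001},
    {},
    {},
    {},
    {"z": -0.01},
    {"z": -0.02},
    {"z": -0.04},
    {"z": -0.04},
    {"z": -0.04},
    {},
    {},
  ],
  aperture=0.055,
)

```text
time: 20.0
tcp_pos: [0.6258, 0.1171, 0.1971]
orientation: [179.9, -0.0, 96.7]
ft_force: [-0.3, -1.1, -0.8]
grip_width: 0.0549
gripper_force: 0.0
```

```bash
python3 -c "
from h import *
delta('125',(.463,.3405),.196)"
```

```text
125 [ 240.9 -135.5    0.8]
```

>>> move_tool(
  steps=[
    {"x": 0.01, "y": -0.006},
    {"x": 0.02, "y": -0.011},
    {"x": 0.02, "y": -0.011},
    {"x": 0.02, "y": -0.011},
    {"x": 0.02, "y": -0.011},
    {"x": 0.02, "y": -0.011},
    {"x": 0.02, "y": -0.011},
    {"x": 0.02, "y": -0.011},
    {"x": 0.02, "y": -0.011},
    {"x": 0.02, "y": -0.011},
    {"x": 0.02, "y": -0.011},
    {"x": 0.02, "y": -0.012},
    {"x": 0.011, "y": -0.008},
    {},
    {},
    {},
  ],
  aperture=0.068,
)

```text
time: 21.6
tcp_pos: [0.4626, 0.3399, 0.1954]
orientation: [-180.0, 0.0, 96.7]
ft_force: [-0.1, 0.3, -0.4]
grip_width: 0.0681
gripper_force: 0.0
```

```bash
python3 -c "
from h import *
delta('125',(.463,.3405),.067)
s=env.snapshot('top'); cv2.imwrite('pics/t1.png',cv2.resize(s['img'][100:300,80:400,::-1],(800,500),interpolation=cv2.INTER_CUBIC))"
```

```text
125 [  0.6   0.5 128.4]
```

View pics/t1.png

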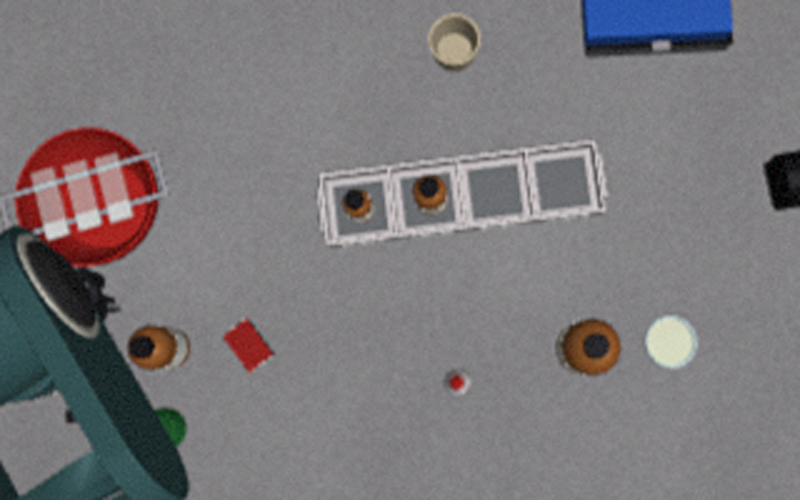

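The 30 and 60 ml bottles stand centred in their bays at (355,203) and (430,192), and the bystanders have not moved. Picking the 125 ml bottle at (140,348) next.

>>> move_tool(
  steps=[
    {"x": 0.0006, "y": 0.0005, "z": 0.02},
    {"z": 0.025},
    {"z": 0.02},
    {"z": 0.02},
    {"z": 0.018},
    {"z": 0.013},
    {"z": 0.009},
    {"z": 0.003},
    {},
    {},
  ],
)

```text
time: 22.65
tcp_pos: [0.463, 0.3413, 0.0684]
orientation: [180.0, -0.0, 96.7]
ft_force: [-0.1, -0.7, 0.3]
grip_width: 0.0681
gripper_force: 0.0
```

>>> move_tool(
  steps=[
    {},
    {},
    {},
    {},
    {},
    {},
    {},
    {},
    {},
  ],
  aperture=0.03,
)

```text
time: 23.55
tcp_pos: [0.463, 0.3414, 0.0686]
orientation: [179.9, -0.0, 96.7]
ft_force: [0.1, -1.2, 6.3]
grip_width: 0.0474
gripper_force: 61.9
```

>>> move_tool(
  steps=[
    {"z": -0.005},
    {"z": -0.01},
    {"z": -0.015},
    {"z": -0.015},
    {"z": -0.015},
    {"z": -0.012},
    {"z": -0.005},
    {},
  ],
)

```text
time: 24.35
tcp_pos: [0.4629, 0.3413, 0.1454]
orientation: [179.9, -0.0, 96.7]
ft_force: [0.1, 0.4, -2.9]
grip_width: 0.0471
gripper_force: 62.1
```

```bash
python3 -c "
from h import *
delta('via',(.52,.2),.14);delta('bay-40',bay(-.04),.072)"
```

```text
via [-147.    40.2    5.4]
bay-40 [-401.7  135.6   73.4]
```

>>> move_tool(
  steps=[
    {"x": -0.01},
    {"x": -0.02},
    {"x": -0.025},
    {"x": -0.025},
    {"x": -0.025},
    {"x": -0.025},
    {"x": -0.025},
    {"x": -0.025},
    {"x": -0.025},
    {"x": -0.025},
    {"x": -0.025},
    {"x": -0.025},
    {"x": -0.025},
    {"x": -0.025},
    {"x": -0.025},
    {"x": -0.025},
    {"x": -0.015},
    {"x": -0.007},
    {},
    {},
  ],
)

```text
time: 26.35
tcp_pos: [0.5096, -0.0576, 0.1444]
orientation: [-180.0, -0.0, 96.7]
ft_force: [0.2, -0.7, -2.2]
grip_width: 0.0473
gripper_force: 62.1
```

```bash
python3 -c "
from h import *
delta('bay-40',bay(-.04),.0735)"
```

```text
bay-40 [-1.00e-01  1.36e+02  7.09e+01]
```

>>> move_tool(
  steps=[
    {"y": 0.006},
    {"y": 0.012},
    {"y": 0.018},
    {"y": 0.02},
    {"y": 0.02},
    {"y": 0.02},
    {"y": 0.02},
    {"y": 0.014},
    {"y": 0.006},
    {"z": 0.008},
    {"z": 0.012},
    {"z": 0.015},
    {"z": 0.014},
    {"z": 0.009},
    {"z": 0.004},
    {},
    {},
  ],
)

```text
time: 28.05
tcp_pos: [0.645, -0.0422, 0.0831]
orientation: [180.0, 0.0, 96.7]
ft_force: [0.8, -0.5, -3.3]
grip_width: 0.047
gripper_force: 62.3
```

```bash
python3 -c "
from h import *
delta('bay-40',bay(-.04),.0735)"
```

```text
bay-40 [ 0.6 -0.3  9.6]
```

>>> move_tool(
  steps=[
    {"z": 0.003},
    {"z": 0.003},
    {"z": 0.002},
    {"z": 0.001},
    {},
    {},
    {},
  ],
)

```text
time: 28.75
tcp_pos: [0.6448, -0.0422, 0.0737]
orientation: [180.0, -0.0, 96.7]
ft_force: [-0.5, 0.4, -1.8]
grip_width: 0.047
gripper_force: 62.3
```

>>> move_tool(
  steps=[
    {"z": 0.001},
    {},
    {},
  ],
)

```text
time: 29.05
tcp_pos: [0.645, -0.0423, 0.0736]
orientation: [180.0, 0.0, 96.7]
ft_force: [-3.8, 0.2, 8.6]
grip_width: 0.047
gripper_force: 63.4
```

>>> move_tool(
  steps=[
    {},
    {},
    {},
    {},
    {"z": -0.01},
    {"z": -0.02},
    {"z": -0.04},
    {"z": -0.04},
    {"z": -0.04},
    {},
    {},
  ],
  aperture=0.068,
)

```text
time: 30.15
tcp_pos: [0.6451, -0.0422, 0.2242]
orientation: [179.9, 0.0, 96.7]
ft_force: [0.5, 0.3, -1.1]
grip_width: 0.0679
gripper_force: 0.0
```

```bash
python3 -c "
from h import *
delta('250',(.4605,-.1405),.215)"
```

```text
250 [ -76.  -194.9    8.8]
```

>>> move_tool(
  steps=[
    {"x": -0.004, "y": -0.01},
    {"x": -0.008, "y": -0.02},
    {"x": -0.008, "y": -0.02},
    {"x": -0.008, "y": -0.02},
    {"x": -0.008, "y": -0.02},
    {"x": -0.008, "y": -0.02},
    {"x": -0.008, "y": -0.02},
    {"x": -0.008, "y": -0.02},
    {"x": -0.008, "y": -0.02},
    {"x": -0.006, "y": -0.018},
    {"x": -0.002, "y": -0.007},
    {},
    {},
  ],
  aperture=0.084,
)

```text
time: 31.45
tcp_pos: [0.4602, -0.1403, 0.2222]
orientation: [-180.0, -0.0, 96.7]
ft_force: [-0.1, 1.3, 0.0]
grip_width: 0.0842
gripper_force: 0.0
```

```bash
python3 -c "
from h import *
delta('250',(.4605,-.1405),.085)"
```

```text
250 [ -0.2   0.3 137.2]
```

>>> move_tool(
  steps=[
    {"z": 0.02},
    {"z": 0.025},
    {"z": 0.025},
    {"z": 0.02},
    {"z": 0.015},
    {"z": 0.01},
    {"z": 0.007},
    {"z": 0.005},
    {"z": 0.005},
    {"z": 0.003},
    {},
    {},
  ],
)

```text
time: 32.65
tcp_pos: [0.4602, -0.1405, 0.0879]
orientation: [180.0, 0.0, 96.7]
ft_force: [0.1, 0.4, -0.9]
grip_width: 0.0841
gripper_force: 0.0
```

>>> move_tool(
  steps=[
    {},
    {},
    {},
    {},
    {},
    {},
    {},
    {},
  ],
  aperture=0.04,
)

```text
time: 33.45
tcp_pos: [0.4604, -0.1406, 0.0884]
orientation: [179.9, 0.0, 96.7]
ft_force: [-0.1, 0.3, 5.5]
grip_width: 0.0588
gripper_force: 64.5
```

```bash
python3 -c "
from h import *
s=env.snapshot('side'); cv2.imwrite('pics/g250.png',cv2.resize(s['img'][90:240,230:430,::-1],(800,600),interpolation=cv2.INTER_CUBIC))"
```

```text
(no output)
```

View pics/g250.png

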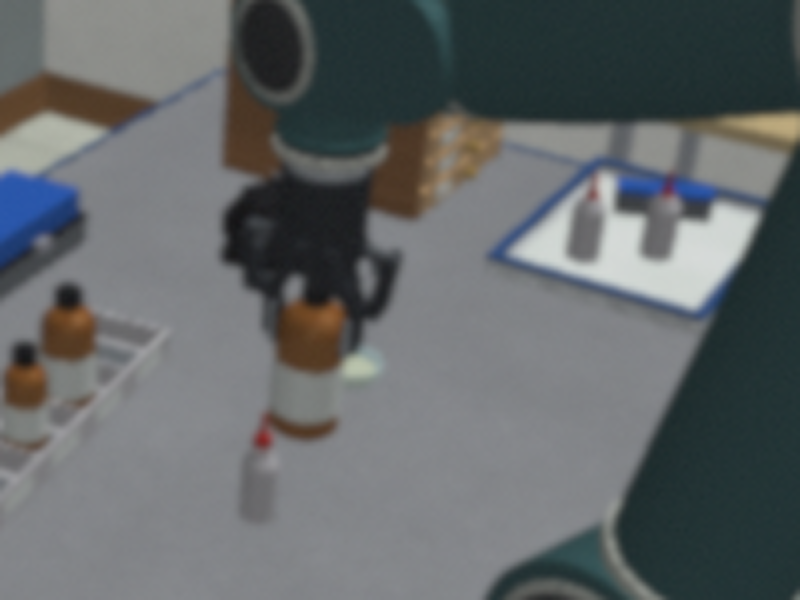

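The 250 ml bottle is gripped on its upper body at (310,340), cap just below the palm. The 60 and 125 ml bottles at the left stand upright. Lifting it gently.

>>> move_tool(
  steps=[
    {"z": -0.004},
    {"z": -0.008},
    {"z": -0.012},
    {"z": -0.014},
    {"z": -0.014},
    {"z": -0.01},
    {"z": -0.005},
    {},
    {},
  ],
)

```text
time: 34.4
tcp_pos: [0.4599, -0.1405, 0.1542]
orientation: [-180.0, -0.0, 96.7]
ft_force: [-0.1, 0.1, -3.9]
grip_width: 0.0586
gripper_force: 65.5
```

```bash
python3 -c "
from h import *
delta('bay-120',bay(-.12),.0934)"
```

```text
bay-120 [ -3.6 195.1  60.7]
```

>>> move_tool(
  steps=[
    {"y": 0.005},
    {"y": 0.01},
    {"y": 0.015},
    {"y": 0.018},
    {"y": 0.018},
    {"x": -0.002, "y": 0.018},
    {"x": -0.002, "y": 0.018},
    {"y": 0.018},
    {"y": 0.018},
    {"y": 0.018},
    {"y": 0.018},
    {"y": 0.013},
    {"y": 0.008},
    {},
    {},
  ],
)

```text
time: 35.9
tcp_pos: [0.6539, -0.1216, 0.1544]
orientation: [-180.0, -0.0, 96.7]
ft_force: [-0.2, 0.0, -5.2]
grip_width: 0.0591
gripper_force: 65.7
```

```bash
python3 -c "
from h import *
delta('bay-120',bay(-.12),.0934)
s=env.snapshot('side');P=cloud(s);m=(abs(P[...,0]-.65)<.06)&(P[...,1]<-.08)&(P[...,1]>-.17)&(P[...,2]>.05)&(P[...,2]<.09)
print(P[m].min(0),P[m].max(0),m.sum())"
```

```text
bay-120 [ 0.4  0.2 61. ]
[ 0.62535483 -0.13370542  0.068181  ] [ 0.6608418  -0.09016587  0.08994956] 68
```

>>> move_tool(
  steps=[
    {"z": 0.005},
    {"z": 0.01},
    {"z": 0.01},
    {"z": 0.01},
    {"z": 0.008},
    {"z": 0.005},
    {"z": 0.004},
    {"z": 0.002},
    {},
    {},
  ],
)

```text
time: 36.95
tcp_pos: [0.6543, -0.1217, 0.1009]
orientation: [180.0, 0.0, 96.7]
ft_force: [0.3, 0.3, -4.7]
grip_width: 0.0587
gripper_force: 65.7
```

>>> move_tool(
  steps=[
    {"z": 0.003},
    {"z": 0.002},
    {"z": 0.001},
    {},
    {},
    {},
  ],
)

```text
time: 37.55
tcp_pos: [0.6542, -0.1216, 0.0947]
orientation: [180.0, 0.0, 96.7]
ft_force: [-0.8, 0.1, -4.4]
grip_width: 0.0587
gripper_force: 65.7
```

>>> move_tool(
  steps=[
    {"z": 0.001},
    {},
    {},
  ],
)

```text
time: 37.85
tcp_pos: [0.6542, -0.1216, 0.0936]
orientation: [-180.0, -0.0, 96.7]
ft_force: [-0.2, 1.1, -4.3]
grip_width: 0.0589
gripper_force: 65.7
```

>>> move_tool(
  steps=[
    {"z": 0.001},
    {},
    {},
  ],
)

```text
time: 38.15
tcp_pos: [0.6543, -0.1217, 0.0934]
orientation: [180.0, 0.0, 96.7]
ft_force: [-2.8, 0.5, 5.9]
grip_width: 0.0591
gripper_force: 66.8
```

On the floor. Release, rise, retreat and check.

>>> move_tool(
  steps=[
    {},
    {},
    {},
    {},
    {"z": -0.01},
    {"z": -0.02},
    {"z": -0.03},
    {"z": -0.03},
    {"z": -0.03},
    {"z": -0.02},
    {"x": -0.02, "y": -0.01},
    {"x": -0.02, "y": -0.01},
    {"x": -0.02, "y": -0.01},
    {"x": -0.02, "y": -0.01},
    {"x": -0.02, "y": -0.01},
    {"x": -0.02, "y": -0.01},
    {"x": -0.02, "y": -0.01},
    {"x": -0.02, "y": -0.01},
    {},
    {},
  ],
  aperture=0.083,
)

```text
time: 40.15
tcp_pos: [0.5934, -0.29, 0.2332]
orientation: [180.0, 0.0, 96.7]
ft_force: [0.8, -0.0, 0.2]
grip_width: 0.0826
gripper_force: 0.0
```

```bash
python3 - <<'E'
from h import *
for n in("top","side"):
    s=env.snapshot(n); cv2.imwrite(f"pics/f{n}.png",cv2.resize(s["img"][80:300,100:420,::-1],(800,550),interpolation=cv2.INTER_CUBIC))
    P=cloud(s).reshape(-1,3)
    for k,y in zip(H,(.12,.04,-.04,-.12)):
        b=bay(y); h=H[k]+.005; q=P[(np.hypot(*(P[:,:2]-b).T)<.04)&(abs(P[:,2]-h)<.008)]
        print(n,k,len(q),((np.median(q[:,:2],0)-b)*1000).round(1) if len(q) else "")
E
```

```text
top bottle_30 53 [-2.6 -1.9]
top bottle_60 52 [-1.5 -5.7]
top bottle_125 64 [-1. -2.]
top bottle_250 78 [-0.1 -0.3]
side bottle_30 37 [-2.4  1.5]
side bottle_60 34 [ 0.1 -1.3]
side bottle_125 37 [-1.2  2.9]
side bottle_250 36 [-0.3  3.3]
```

View pics/ftop.png

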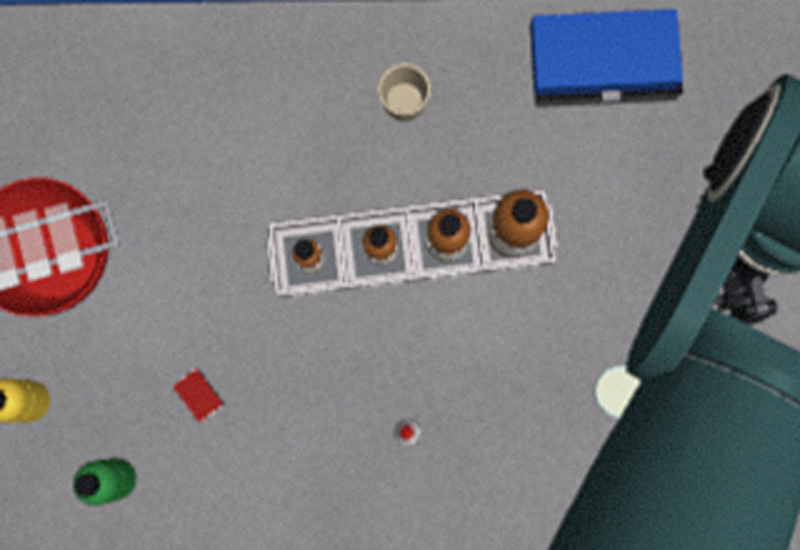

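View pics/fside.png

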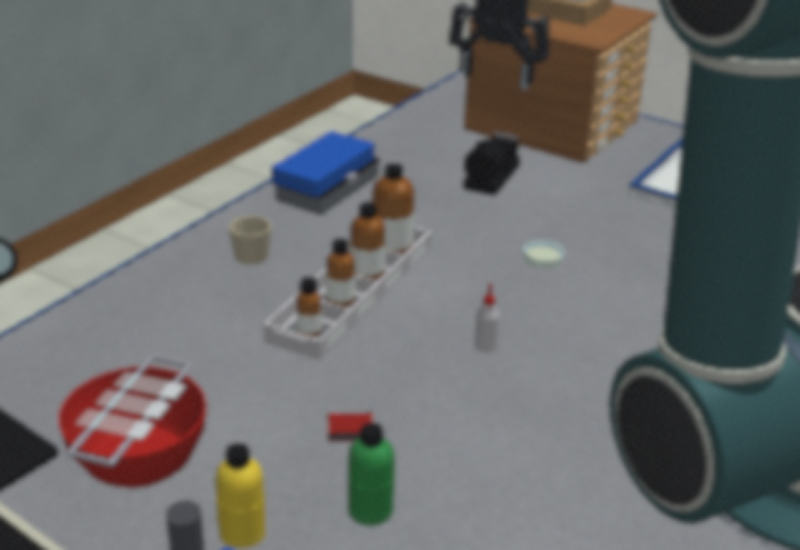

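Both views show all four bottles upright in their bays: top view (305,252), (379,241), (449,232) and (521,220), smallest next to the bowl. The arm is clear and the bystanders are in place.

```bash
python3 -c "
from workcell import env
print(env.close_job())"
```

```text
the job is handed in; nothing more can be done
None
```

I handed the job in at about 40 s of the 96 s allowed: all four brown bottles stand upright in the rack in size order from the bowl end (30, 60, 125, 250 ml), within about 6 mm of their bay centres, with the other items where they were; the hand-in returned no verdict.

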